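Tighten the suction lamp and hold its mast up at the second stop

ROBOT

A 6-joint arm with a two-finger parallel gripper is mounted at the origin on the work surface. World frame = base frame: x ahead of the robot, y to its left, z up, the work surface at z = 0. Lengths are in m, angles in rad, forces in N, time in s.
With the tool pointing down it reaches from about 0.325 to 0.9 m from the base axis. Payload 3.5 kg.
Tool frame: the origin (TCP) lies at the very end of the fingers, on their centre line; the grasp point (between the pads) lies 19 mm behind it (manip.pinch_z is the distance from the TCP to the grasp point, in m); z points along the fingers, y is the line along which they close (so a half turn about z gives the same grasp; the last joint's range is limited). The gripper opens to 85 mm and grips with 20 to 120 N. Pads are 22 mm wide; open, the fingers measure 114 mm over their backs; the gripper's body (76 mm by 85 mm) begins 54 mm behind the grasp point. The pads swing forward as they close: fully open they stand 13 mm farther back than shut.
Start: joints at [-1.235, 0.276, -0.026, 1.268, 0, 1.467], TCP at [0.266, -0.566, 0.231] pointing down, gripper open.
Joint ranges: [-3.12, 3.12], [-0.85, 1.88], [-1.08, 1.24], [-1.95, 2.15], [-1.57, 1.53], [-3.14, 3.14]. Speed limits (rad/s): [2.57, 2.57, 3.14, 3.14, 3.14, 3.14].

INTERFACE

Orientations are given as a 3x3 rotation matrix whose columns are the frame's x, y, z axes.
In Python, from bench import sensors, get_image, camera_info, close_job, manip gives the robot as it stands.
- The arm moves only by the tool apply_moves, never from a script. Its argument "commands" is a list of rows, each a list of 3 entries, a list of its own where there are three numbers: the closure, from 0 (fully open) to 1 (shut), then the shift along the tool's x, y, z in m, then the turn, a rotation vector about the tool's x, y, z in degrees. In form: [[grip, [x, y, z], [ax, ay, az]], ...]. A call has 1 to 10 rows; each row shifts and turns the commanded pose from where the row before left it, along the tool's axes as they then stand; what a row does not reach is not made up. A row lasts 1/10 s, in which the tool goes at most 50 mm and 8.59 degrees, less where a joint would pass 70% of its speed; a pose out of reach is approached as far as the arm can. A call is refused whole if a number of a shift passes 0.05 or a number of a turn 8.59, either way. A call with a gripper value outside its range is refused whole. The fingers move at their own pace and stop on an object; "grip_force" is the grip in N (left out, the last holds). Time passes only in rows, so rows that do not move let the fingers close. It gives the time, the measured TCP pose, the force, the opening and the grip force at its end, in the units of the state.
- sensors.read_state(): the state, without advancing time (a new reading comes with each control period).
- get_image(name): name is "scene" or "side" or "wrist"; returns (picture, depth): 384x512x3 uint8, red, green, blue; 384x512 float32, m along the optical axis (not along the pixel's ray), 0 where there is no reading.
- camera_info(name): a dict with "intrinsics" (3x3 intrinsics, pixels), "xyz" and "attitude" of the camera in the world. Camera axes: x right, y up, looking along -z (the intrinsics and any distortion apply to the point x, -y, -z); pixel columns grow to the right and rows downward; lengths in m; the calibration is good to about 2 mm. A picture is of the moment at which its call begins: read the wrist's pose just before it. camera_info takes no time and is no camera call; for the wrist camera it gives the pose at the moment of the call.
- close_job(): hands the job in; it is judged then, once.
The state is a dict: "time": time; "joints": joint angles; "joint_vel": joint speeds; "joint_torque": joint torques, N m; "ee_pos": TCP position; "tcp_rot": TCP orientation; "contact_force": force on the tool from outside, world axes, zero at the start; "torque": the same for the moment, N m; "gripper_width": finger opening in m; "grasp_force": force on a finger pad.
Only numpy, scipy, OpenCV 4.12 (cv2) and the standard library are available. Lean on these libraries where they do the work, as an engineer would, in place of code of your own. Each camera call takes 0.05 s, during which the arm holds its last target. There are 200 camera calls.

TASK

The work light has to go up so that the screw organiser's lid can swing open under it. First push the suction base's pump plunger fully down to its stop so the base is tight and let it come back up, then squeeze the orange release button by gripping across the lamp head and pull the mast up past its first stop to the second, the very top of its travel. Finish holding the head up there with the button still squeezed, since nothing catches it at the top and I still have to nip up the collar; leave everything else on the bench where it is, organiser shut.

Things in the scene. Friction and masses are not known exactly. Their poses are not given: they have to be found in the camera images.
- lamp: Cordless LED work light on a pump suction base stuck fast to the bench. Origin: on the bench under the mast axis, z up. Black rubber cup 190 mm across, blue dome; grey outer tube 30 mm across, up to z 160 mm; black collar 42 mm across at z 136-160, its wing knob out to x -47. The light bar points along +x, the release button faces +y, the pump stands on the rim at x -70, y -95 mm.
- pump (a joint): Pump plunger of the suction base: 0 = up, 0.014 m = fully down at its stop. A spring pushes back with 2 N at the top, rising to 8 N at the stop; it springs up again when let go.
- pump_top (a point): Centre of the top face of the black round plunger cap, 30 mm in diameter, 92 mm above the bench when up, 78 mm when fully down; a red stem shows below it when it is up. Nothing taller than 60 mm stands within 80 mm of its axis, other than the plunger itself.
- mast (a joint): How far the telescopic mast is pulled up: 0 = down (start), 0.060 m first stop, 0.120 m second stop, the hard end of travel. Button out: a pin locks it at 0 and 0.060 (2 mm play). Button pressed in 4.5 mm or more: it slides with about 1 N of friction; mast and head weigh 4 to 7 N. No catch at 0.120: let go, it sinks to the first stop. It cannot turn or tilt.
- lamp_head: Black head on the mast: 60 (x) by 36 (y) by 46 mm (z), origin at its centre, z 198 mm with the mast down, 318 at the second stop; axes as the lamp's. Orange button on its +y side, -y side flat, top free: squeeze it along y. From its +x side a light bar 34 mm wide, 14 thick runs out to 238 mm from the mast axis, its top 13 mm above the head's centre.
- release (a joint): Orange release button on the head: 0 = out, 0.006 m = fully pressed in (towards -y). Its spring resists with 1.5 N when out, 4.5 N fully in; it springs out when let go.
- button_face (a point): Centre of the button's flat outer face, 26 mm by 26 mm, at the height of the head's centre. It stands 8 mm proud of the head's side (26 mm from the mast axis) when out and 2 mm proud when fully in, so the grip across button and head is 44 mm wide before, 38 mm after pressing.
- organiser: Grey screw organiser with a clear hinged lid, 160 mm (x) by 250 mm (y), 52 mm tall with its lid shut, fixed to the bench below the light bar. Origin: centre of its underside. To be left alone, lid shut.
- torque_wrench: Chrome torque wrench, 370 mm long, 38 mm wide, lying along its x axis. Origin: underside, mid-length. To be left alone.
- tile_offcut: White ceramic tile offcut, 110 by 75 by 8 mm, lying flat. Origin: centre of its underside. To be left alone.
- stapler: Red stapler, 135 by 34 mm, 57 mm tall, standing on its base. Origin: centre of its underside. To be left alone.
- sanding_block: Wooden sanding block, 115 by 62 by 36 mm. Origin: centre of its underside. To be left alone.
- tape_measure: Yellow tape measure, 72 by 34 by 62 mm, upright. Origin: centre of its underside. To be left alone.
- lid_front (a point): Middle of the front edge of the organiser's shut lid, on its top, 51 mm above the bench, on the side next to the lamp; the lid's hinge is along the far edge. The lid stays shut.

How it is judged:
On the way, in this order (a step that is already met when the one before it is completed fails the run):
1. the pump plunger is pushed down to its stop (within 1.5 mm) while the mast is still down (value of joint pump above 0.0125 m and value of joint mast below 0.01 m), for 0.1 s.
2. the release button is squeezed in by the fingers with the mast still below its first stop (value of joint release above 0.0045 m and contact force between the fingers and lamp_head above 3 N and value of joint mast below 0.05 m), for 0.1 s.
3. the mast is pulled up to its second stop (within 6 mm) (value of joint mast above 0.114 m), for 0.2 s.
At the end, for the whole second after the job is handed in: The mast is within 6 mm of its second stop (above 0.114 m) and is held there by the fingers alone: they press on the lamp head with more than 5 N and keep its button in by more than 4.5 mm; the pump is let go, the organiser's lid is shut and each bystander is within 30 mm of where it started (value of joint mast above 0.114 m and value of joint release above 0.0045 m and contact force between the fingers and lamp_head above 5 N and value of joint pump below 0.003 m and distance of lid_front from where it was at the start of the episode below 0.01 m and distance of each of torque_wrench, tile_offcut, stapler, sanding_block, tape_measure from where it was at the start of the episode below 0.03 m); the arm keeps its last pose, push and grip.
It fails at once if the organiser's lid is knocked open (distance of lid_front from where it was at the start of the episode above 0.025 m).
It fails at once if a bystander is disturbed (shifted by more than 30 mm) (distance of any of torque_wrench, tile_offcut, stapler, sanding_block, tape_measure from where it was at the start of the episode above 0.03 m).
It also fails if it takes over 42 s, if anything falls off the work surface, if the arm or the gripper's body presses on something with over 40 N, if the wrist force passes 120 N, or if a joint passes its speed limit or range.

## Working session

There is one attempt and no reset: what is moved stays moved. The work goes in short steps, Python scripts to look and compute and a tool call to move; the robot and the scene stay as the last step left them, time stands still between calls to the robot, and variables do not carry over. Pictures are saved under pics/ and viewed, at most 10 in all, crops included, and the job is handed in when it is done.

Besides the shell and the picture viewer there is one more tool, called after ">>>" in YAML: its name, and indented under it one key for each argument. apply_moves: Moves the arm, as the interface text tells. Its arguments: {"type":"object","properties":{"commands":{"type":"array","items":{"type":"array"}},"grip_force":{"type":"number"}},"required":["commands"]}

```bash
ls; mkdir -p pics
python3 - <<'E'
from bench import *
import cv2,numpy as np
s=sensors.read_state()
for k,v in s.items(): print(k,np.round(v,3).tolist())
print(manip)
for n in("scene","side"):
    im,d=get_image(n); c=camera_info(n)
    np.savez(f"pics/{n}0.npz",im=im,d=d,**{k:np.array(v) for k,v in c.items() if k in("intrinsics","xyz","attitude")})
    print(n,{k:np.round(v,3).tolist() if not isinstance(v,str) else v for k,v in c.items()})
    cv2.imwrite(f"pics/{n}0.png",im[...,::-1])
E
```

```text
pics
time 0.0
joints [-1.235, 0.277, -0.028, 1.268, -0.0, 1.467]
joint_vel [-0.002, -0.0, -0.001, 0.0, -0.001, -0.0]
joint_torque [-0.0, -44.55, 29.521, 0.016, -0.0, 0.0]
ee_pos [0.265, -0.565, 0.23]
tcp_rot [[0.905, 0.425, -0.001], [0.425, -0.905, 0.002], [0.0, -0.002, -1.0]]
contact_force [-0.857, -0.292, 0.362]
torque [-0.011, 0.034, 0.003]
grasp_force 0.0
gripper_width 0.086
<Robot object at 0x7f1a2f5e7b60>
scene {'intrinsics': [[480.378, 0.0, 257.853], [0.0, 480.378, 193.494], [0.0, 0.0, 1.0]], 'xyz': [1.332, -0.504, 1.308], 'attitude': [[0.638, -0.591, 0.494], [0.77, 0.501, -0.395], [-0.014, 0.632, 0.775]]}
side {'intrinsics': [[371.828, 0.0, 254.401], [0.0, 371.828, 195.451], [0.0, 0.0, 1.0]], 'xyz': [0.504, -0.851, 0.76], 'attitude': [[0.992, 0.08, -0.096], [-0.125, 0.552, -0.824], [-0.013, 0.83, 0.558]]}
```

View pics/scene0.png

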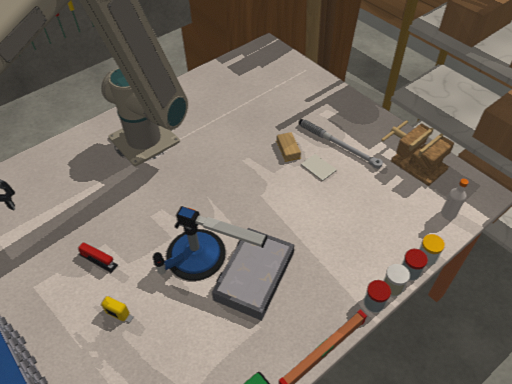

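View pics/side0.png

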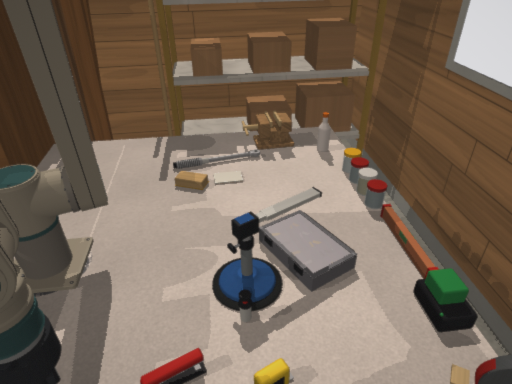

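The scene view shows the lamp head at (187,217), the pump cap at (158,260), the light bar running to (265,240) and the organiser at (255,275). The side view shows the head at (245,227) and the pump cap at (245,298). Next I'll turn these into positions using depth.

```bash
cat > h.py <<'E'
import numpy as np
def cloud(z):
    K,t,R,d=z["intrinsics"],z["xyz"],z["attitude"],z["d"]
    v,u=np.mgrid[:384,:512]
    P=np.stack([(u-K[0,2])/K[0,0]*d,-(v-K[1,2])/K[1,1]*d,-d],-1)@R.T+t
    P[d<=0]=np.nan
    return P
def load(n): 
    z=dict(np.load(f"pics/{n}.npz")); return z["im"],cloud(z)
E
python3 - <<'E'
from h import *
import cv2
for n,box in(("scene0",(140,300,200,280)),("side0",(205,330,180,320))):
    im,P=load(n); u0,u1,v0,v1=box
    Q=P[v0:v1,u0:u1].reshape(-1,3); C=im[v0:v1,u0:u1].reshape(-1,3).astype(int)
    print(n,"bench z",np.nanmedian(P[300:330,200:230,2]) if n=="scene0" else np.nanmedian(P[330:350,200:240,2]))
    hi=(Q[:,2]>.165)&(Q[:,2]<.24); H=Q[hi]
    print(" hi n",hi.sum(),H.min(0).round(3),H.max(0).round(3))
    top=H[(H[:,2]>.213)]; print(" headtop",len(top),top.mean(0).round(4),cv2.minAreaRect(top[:,:2].astype(np.float32)*1000))
    bar=H[(H[:,2]>.2)&(H[:,2]<.2155)]; r=cv2.minAreaRect(bar[:,:2].astype(np.float32)*1000); print(" bar",len(bar),r,np.median(bar[:,2]))
    l=cv2.fitLine(bar[:,:2].astype(np.float32),cv2.DIST_HUBER,0,.01,.01).ravel(); print(" line",l,np.degrees(np.arctan2(l[1],l[0])))
    blue=(C[:,2]>C[:,0]+40)&(Q[:,2]<.1)&(Q[:,2]>.003); B=Q[blue]; print(" blue",len(B),B.mean(0).round(3),B.min(0).round(3),B.max(0).round(3), cv2.minEnclosingCircle(B[:,:2].astype(np.float32)))
    pm=(Q[:,2]>.084)&(Q[:,2]<.1)&(C.max(1)<90); print(" pump",pm.sum(),np.median(Q[pm],0).round(4),Q[pm].min(0).round(3),Q[pm].max(0).round(3))
E
```

```text
scene0 bench z -0.0011474921076316535
 hi n 1225 [ 0.531 -0.177  0.172] [ 0.78  -0.021  0.226]
 headtop 253 [ 0.5807 -0.1403  0.2189] ((651.0347900390625, -97.77664184570312), (266.30889892578125, 41.2877082824707), 28.924434661865234)
 bar 888 ((652.4204711914062, -97.39686584472656), (268.9180908203125, 45.09052276611328), 27.47627067565918) 0.20883497995996358
 line [ 0.87057304  0.4920392   0.67558855 -0.09003815] 29.474697
 blue 1399 [ 0.575 -0.156  0.027] [ 0.489 -0.253  0.007] [ 0.639 -0.069  0.096] ((0.5573280453681946, -0.16103649139404297), 0.09220337122678757)
 pump 93 [ 0.5533 -0.2596  0.0899] [ 0.533 -0.279  0.084] [ 0.577 -0.135  0.1  ]
side0 bench z -5.689700811206677e-05
 hi n 1386 [ 0.529 -0.176  0.165] [ 0.778 -0.022  0.224]
 headtop 292 [ 0.5665 -0.1504  0.2201] ((652.14208984375, -102.72565460205078), (261.0506286621094, 37.59992599487305), 27.460792541503906)
 bar 895 ((654.3555908203125, -98.82427978515625), (269.14208984375, 38.151649475097656), 28.81644058227539) 0.21030314499925706
 line [ 0.8562506   0.51656073  0.65436125 -0.10823781] 31.101835
 blue 1515 [ 0.56  -0.162  0.028] [ 0.487 -0.222  0.011] [ 0.636 -0.076  0.045] ((0.5590369701385498, -0.14635711908340454), 0.07852187007665634)
 pump 170 [ 0.5504 -0.2619  0.0914] [ 0.533 -0.279  0.084] [ 0.574 -0.151  0.1  ]
```

Run:
```python
from h import *
import cv2
from scipy.optimize import least_squares
m=np.array([.561,-.149]); a=np.radians(28.5)
for it in range(2):
  for n in("scene0","side0"):
    im,P=load(n); Q=P.reshape(-1,3); C=im.reshape(-1,3).astype(int)
    X=np.array([np.cos(a),np.sin(a)]);Y=np.array([-X[1],X[0]])
    p=(Q[:,:2]-m)@X; q=(Q[:,:2]-m)@Y
    b=(p>50)|((p>.06)&(p<.22)&(abs(q)<.035)&(Q[:,2]>.19)&(Q[:,2]<.225)); B=Q[b]
    bins=np.linspace(.06,.22,9); mid=[( .5*(bins[i]+bins[i+1]), .5*(np.percentile(q[b][s],3)+np.percentile(q[b][s],97))) for i in range(8) for s in[(p[b]>bins[i])&(p[b]<bins[i+1])] if s.sum()>10]
    f=np.polyfit(*np.array(mid).T,1); print(n,"yaw corr deg",np.degrees(f[0]),"offset at 0",f[1], "bar z",np.median(B[:,2]))
    e=(abs(q)<.02)&(Q[:,2]>.19)&(Q[:,2]<.225)&(abs(p)<.3); print("  p range",np.percentile(p[e],[.5,99.5]))
    t=(abs(p)<.035)&(abs(q)<.03)&(Q[:,2]>.2165)&(Q[:,2]<.23); print("  top p",np.percentile(p[t],[1,99]),"q",np.percentile(q[t],[1,99]),"z",np.median(Q[t,2]))
    k=(np.hypot(Q[:,0]-.55,Q[:,1]+.263)<.03)&(Q[:,2]>.0885)&(Q[:,2]<.097); c=cv2.minEnclosingCircle(Q[k,:2].astype(np.float32)*1000); print("  pump",k.sum(),c,np.median(Q[k,2]), "pred",m-.07*X-.095*Y)
```

```text
scene0 yaw corr deg -0.0003471275749892084 offset at 0 -0.0011966957455793851 bar z 0.20869040974869124
  p range [-0.02687892  0.23864309]
  top p [-0.02705173  0.03160589] q [-0.01778066  0.01626021] z 0.2205008465793682
  pump 49 ((545.8789672851562, -265.2384338378906), 14.563202857971191) 0.09047076500762752 pred [ 0.54481288 -0.26588874]
side0 yaw corr deg -0.1505301857981181 offset at 0 -0.000708951512987891 bar z 0.21042479375303025
  p range [-0.02813534  0.23786615]
  top p [-0.02772985  0.03024419] q [-0.01781143  0.01666215] z 0.22144253859724905
  pump 102 ((545.3101806640625, -265.5362854003906), 14.964147567749023) 0.09161499585370464 pred [ 0.54481288 -0.26588874]
scene0 yaw corr deg -0.0003471275749892084 offset at 0 -0.0011966957455793851 bar z 0.20869040974869124
  p range [-0.02687892  0.23864309]
  top p [-0.02705173  0.03160589] q [-0.01778066  0.01626021] z 0.2205008465793682
  pump 49 ((545.8789672851562, -265.2384338378906), 14.563202857971191) 0.09047076500762752 pred [ 0.54481288 -0.26588874]
side0 yaw corr deg -0.1505301857981181 offset at 0 -0.000708951512987891 bar z 0.21042479375303025
  p range [-0.02813534  0.23786615]
  top p [-0.02772985  0.03024419] q [-0.01781143  0.01666215] z 0.22144253859724905
  pump 102 ((545.3101806640625, -265.5362854003906), 14.964147567749023) 0.09161499585370464 pred [ 0.54481288 -0.26588874]
```

>>> apply_moves:
  commands:
    - [1,[0.038,-0.015,0],[0,0,0]]
    - [1,[0.038,-0.015,0],[0,0,0]]
    - [1,[0.038,-0.015,0],[0,0,0]]
    - [1,[0.038,-0.015,0],[0,0,0]]
    - [1,[0.038,-0.015,0],[0,0,0]]
    - [1,[0.038,-0.015,0],[0,0,0]]
    - [1,[0.038,-0.015,0],[0,0,0]]
    - [1,[0.038,-0.015,0],[0,0,0]]
    - [1,[0.038,-0.015,0],[0,0,0]]
    - [1,[0.038,-0.015,0],[0,0,-3.3]]
  grip_force: 40

```text
time: 1.1
ee_pos: [0.5464, -0.267, 0.2308]
tcp_rot: [[0.879, 0.477, -0.001], [0.477, -0.879, 0.0], [-0.001, -0.001, -1.0]]
contact_force: [0.5, -1.3, -0.2]
gripper_width: 0.0002
grasp_force: 0.0
```

>>> apply_moves:
  commands:
    - [1,[0,0,0.02],[0,0,0]]
    - [1,[0,0,0.02],[0,0,0]]
    - [1,[0,0,0],[0,0,0]]
    - [1,[0,0,0],[0,0,0]]

```text
time: 1.5
ee_pos: [0.5452, -0.2683, 0.1908]
tcp_rot: [[0.879, 0.476, -0.002], [0.476, -0.879, 0.001], [-0.001, -0.002, -1.0]]
contact_force: [0.7, 0.9, 0.1]
gripper_width: 0.0002
grasp_force: 0.0
```

Run:
```python
from bench import *
import cv2,numpy as np
s=sensors.read_state()
for k in("ee_pos","tcp_rot","contact_force","gripper_width","time"): print(k,np.round(s[k],4).tolist())
R=np.array(s["tcp_rot"])
print("tool shift to pump",R.T@(np.array([.5456,-.2654,.105])-s["ee_pos"]))
n="wrist"; c=camera_info(n); im,d=get_image(n)
np.savez("pics/wrist1.npz",im=im,d=d,**{k:np.array(v) for k,v in c.items() if k in("intrinsics","xyz","attitude")})
cv2.imwrite("pics/wrist1.png",im[...,::-1])
```

```text
ee_pos [0.5452, -0.2683, 0.1908]
tcp_rot [[0.8793, 0.4763, -0.0016], [0.4763, -0.8793, 0.001], [-0.0009, -0.0016, -1.0]]
contact_force [0.6841, 0.929, 0.1292]
gripper_width 0.0002
time 1.5
tool shift to pump [ 0.00177255 -0.00219028  0.08578497]
```

View pics/wrist1.png

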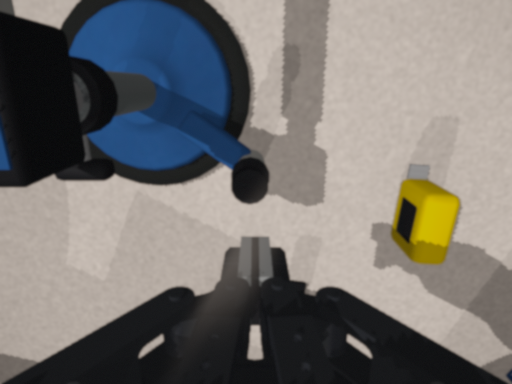

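The wrist view shows the closed fingertips at (256,245) and the pump cap just ahead of them at (250,178), with the lamp head at the left edge. This agrees with the measured shift of 2 mm, so I'll press.

>>> apply_moves:
  commands:
    - [1,[0.002,-0.002,0.03],[0,0,0]]
    - [1,[0,0,0.03],[0,0,0]]
    - [1,[0,0,0.025],[0,0,0]]
    - [1,[0,0,0.01],[0,0,0]]
    - [1,[0,0,0.01],[0,0,0]]
    - [1,[0,0,0.007],[0,0,0]]
    - [1,[0,0,0],[0,0,0]]
    - [1,[0,0,0],[0,0,0]]

```text
time: 2.35
ee_pos: [0.5465, -0.2662, 0.0812]
tcp_rot: [[0.879, 0.476, -0.0], [0.476, -0.879, -0.001], [-0.0, 0.001, -1.0]]
contact_force: [-4.4, 1.2, 6.7]
gripper_width: -0.0
grasp_force: 3.2
```

>>> apply_moves:
  commands:
    - [1,[0,0,0.003],[0,0,0]]
    - [1,[0,0,0.003],[0,0,0]]
    - [1,[0,0,0],[0,0,0]]
    - [1,[0,0,0],[0,0,0]]

```text
time: 2.75
ee_pos: [0.5468, -0.2664, 0.0779]
tcp_rot: [[0.879, 0.476, 0.001], [0.476, -0.879, -0.002], [0.0, 0.002, -1.0]]
contact_force: [-8.5, 3.9, 17.7]
gripper_width: -0.0003
grasp_force: 9.1
```

>>> apply_moves:
  commands:
    - [1,[0,0,0],[0,0,0]]
    - [1,[0,0,-0.02],[0,0,0]]
    - [1,[0,0,-0.045],[0,0,0]]
    - [1,[0,0,-0.045],[0,0,0]]
    - [0,[0,0,-0.045],[0,0,0]]
    - [0,[0,0,-0.035],[0,0,0]]
    - [0,[0,0,0],[0,0,0]]
    - [0,[0,0,0],[0,0,0]]

```text
time: 3.55
ee_pos: [0.5479, -0.2668, 0.2659]
tcp_rot: [[0.879, 0.476, 0.005], [0.476, -0.879, -0.003], [0.003, 0.005, -1.0]]
contact_force: [0.5, 0.6, -0.5]
gripper_width: 0.0579
grasp_force: 0.0
```

Run:
```python
from bench import *
from h import *
s=sensors.read_state()
for k in("ee_pos","tcp_rot","contact_force","gripper_width","time"): print(k,np.round(s[k],4).tolist())
R=np.array(s["tcp_rot"]); a=np.radians(28.4); Y=np.array([-np.sin(a),np.cos(a),0])
print("tool shift",R.T@(np.array([.5625,-.149,.175])+.001*Y-s["ee_pos"]))
im,d=get_image("side"); c=camera_info("side")
P=cloud(dict(d=d,**{k:np.array(c[k]) for k in("intrinsics","xyz","attitude")}))
Q=P.reshape(-1,3); k=(np.hypot(Q[:,0]-.5456,Q[:,1]+.2654)<.014)&(Q[:,2]>.06)&(Q[:,2]<.11); print("pump top z",np.percentile(Q[k,2],90),k.sum())
```

```text
ee_pos [0.5479, -0.2668, 0.2659]
tcp_rot [[0.8794, 0.4761, 0.0047], [0.4761, -0.8794, -0.0029], [0.0028, 0.0048, -1.0]]
contact_force [0.5181, 0.5914, -0.4738]
gripper_width 0.0579
time 3.55
tool shift [ 0.06862144 -0.09806551  0.09063162]
pump top z 0.09265185111106955 177
```

>>> apply_moves:
  commands:
    - [0,[0.023,-0.033,0],[0,0,0]]
    - [0,[0.023,-0.033,0],[0,0,0]]
    - [0,[0.023,-0.032,0],[0,0,0]]
    - [0,[0,0,0],[0,0,0]]
    - [0,[0,0,0],[0,0,0]]
    - [0,[0,0,0],[0,0,0]]

```text
time: 4.2
ee_pos: [0.5601, -0.1474, 0.2622]
tcp_rot: [[0.88, 0.476, -0.002], [0.476, -0.88, 0.0], [-0.001, -0.001, -1.0]]
contact_force: [0.6, 0.4, 0.6]
gripper_width: 0.0855
grasp_force: 0.0
```

Run:
```python
from bench import *
from h import *
import cv2
s=sensors.read_state()
for k in("ee_pos","tcp_rot","contact_force","gripper_width","time"): print(k,np.round(s[k],4).tolist())
R=np.array(s["tcp_rot"]); a=np.radians(28.4); X=np.array([np.cos(a),np.sin(a),0]);Y=np.array([-X[1],X[0],0])
c0=np.array([.5625,-.149,.175])
print("tool shift",R.T@(c0+.001*Y-s["ee_pos"]))
c=camera_info("wrist"); im,d=get_image("wrist")
P=cloud(dict(d=d,**{k:np.array(c[k]) for k in("intrinsics","xyz","attitude")}))
Q=P.reshape(-1,3); C=im.reshape(-1,3).astype(int); p=(Q-c0)@X; q=(Q-c0)@Y
o=(C[:,0]>150)&(C[:,0]>C[:,2]+70)&(abs(p)<.05)&(abs(q)<.05)
if o.any(): print("orange",o.sum(),np.percentile(np.c_[p,q,Q[:,2]][o],[2,50,98],axis=0).round(4))
t=(Q[:,2]>.214)&(Q[:,2]<.228)&(abs(p)<.05)&(abs(q)<.035); print("top",t.sum(),np.percentile(np.c_[p,q,Q[:,2]][t],[2,50,98],axis=0).round(4) if t.any() else 0)
cv2.imwrite("pics/wrist2.png",im[...,::-1])
```

```text
ee_pos [0.5601, -0.1474, 0.2622]
tcp_rot [[0.8796, 0.4758, -0.0017], [0.4758, -0.8796, 0.0002], [-0.0014, -0.001, -1.0]]
contact_force [0.5634, 0.4188, 0.6278]
gripper_width 0.0855
time 4.2
tool shift [0.00144458 0.0016526  0.08718778]
orange 369 [[-0.011   0.0215  0.2101]
 [ 0.0011  0.0245  0.2114]
 [ 0.0123  0.0278  0.2127]]
top 5267 [[-0.0267 -0.0144  0.2176]
 [ 0.0044  0.0023  0.2223]
 [ 0.0299  0.0195  0.2241]]
```

View pics/wrist2.png

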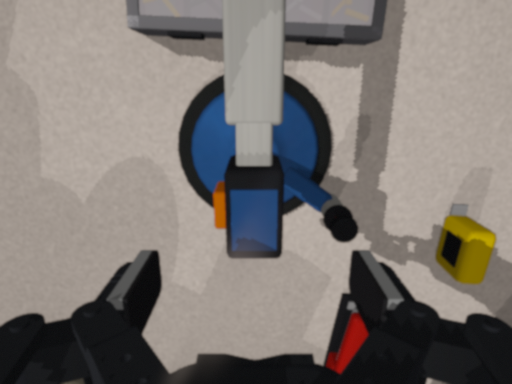

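The wrist view shows the head at (255,210) with the orange button on its left at (221,205), midway between the open fingers at x 140 and 375. The lateral error is only 1–2 mm, so I'll go down.

>>> apply_moves:
  commands:
    - [0,[0.002,0.001,0.02],[0,0,0]]
    - [0,[0,0,0.025],[0,0,0]]
    - [0,[0,0,0.022],[0,0,0]]
    - [0,[0,0,0.02],[0,0,0]]
    - [0,[0,0,0],[0,0,0]]
    - [0,[0,0,0],[0,0,0]]

```text
time: 4.85
ee_pos: [0.5625, -0.1476, 0.1761]
tcp_rot: [[0.88, 0.475, -0.001], [0.475, -0.88, 0.0], [-0.001, -0.001, -1.0]]
contact_force: [0.6, 0.3, 0.8]
gripper_width: 0.0853
grasp_force: 0.0
```

>>> apply_moves:
  commands:
    - [1,[0,0,0],[0,0,0]]
    - [1,[0,0,0],[0,0,0]]
    - [1,[0,0,0],[0,0,0]]
    - [1,[0,0,0],[0,0,0]]
    - [1,[0,0,0],[0,0,0]]
    - [1,[0,0,0],[0,0,0]]
  grip_force: 50

```text
time: 5.45
ee_pos: [0.5623, -0.1446, 0.1778]
tcp_rot: [[0.879, 0.477, -0.0], [0.477, -0.879, 0.004], [0.002, -0.004, -1.0]]
contact_force: [-3.3, 4.4, 7.2]
gripper_width: 0.037
grasp_force: 52.4
```

>>> apply_moves:
  commands:
    - [1,[0,0,0],[0,0,0]]
    - [1,[0,0,-0.01],[0,0,0]]
    - [1,[0,0,-0.015],[0,0,0]]
    - [1,[0,0,-0.015],[0,0,0]]
    - [1,[0,0,-0.015],[0,0,0]]
    - [1,[0,0,-0.015],[0,0,0]]
    - [1,[0,0,-0.015],[0,0,0]]
    - [1,[0,0,-0.015],[0,0,0]]
    - [1,[0,0,0],[0,0,0]]
    - [1,[0,0,0],[0,0,0]]

```text
time: 6.45
ee_pos: [0.5622, -0.1446, 0.2759]
tcp_rot: [[0.879, 0.477, -0.001], [0.477, -0.879, 0.005], [0.001, -0.005, -1.0]]
contact_force: [1.0, 5.8, -4.9]
gripper_width: 0.0365
grasp_force: 53.2
```

>>> apply_moves:
  commands:
    - [1,[0,0,-0.01],[0,0,0]]
    - [1,[0,0,-0.01],[0,0,0]]
    - [1,[0,0,-0.004],[0,0,0]]
    - [1,[0,0,0],[0,0,0]]
    - [1,[0,0,0],[0,0,0]]
    - [1,[0,0,0],[0,0,0]]

```text
time: 7.05
ee_pos: [0.5622, -0.1446, 0.2981]
tcp_rot: [[0.879, 0.477, -0.003], [0.477, -0.879, 0.005], [0.0, -0.006, -1.0]]
contact_force: [2.6, 4.8, -9.0]
gripper_width: 0.0366
grasp_force: 55.7
```

Run:
```python
from bench import *
from h import *
import cv2
a=np.radians(28.4); X=np.array([np.cos(a),np.sin(a),0]);Y=np.array([-X[1],X[0],0]); c0=np.array([.5625,-.149,0])
for n in("scene","side"):
    c=camera_info(n); im,d=get_image(n)
    P=cloud(dict(d=d,**{k:np.array(c[k]) for k in("intrinsics","xyz","attitude")})); Q=P.reshape(-1,3); p=(Q-c0)@X; q=(Q-c0)@Y
    t=(p>.1)&(p<.22)&(abs(q)<.014)&(Q[:,2]>.2); print(n,"bar top z",np.median(Q[t,2]),t.sum())
    k=(np.hypot(Q[:,0]-.5456,Q[:,1]+.2654)<.014)&(Q[:,2]>.06)&(Q[:,2]<.11); print("pump top z",np.percentile(Q[k,2],90) if k.any() else 0,k.sum())
    cv2.imwrite(f"pics/{n}3.png",im[...,::-1])
```

```text
scene bar top z 0.32921962544177213 426
pump top z 0.09266757051079187 90
side bar top z 0.3307603033490226 329
pump top z 0.09268986891931319 180
```

View pics/side3.png

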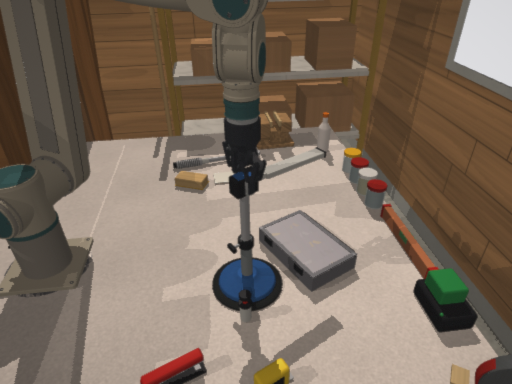

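The side view shows the head gripped at (243,180) and the mast extended above the collar at (246,242). The organiser is shut and the bystanders haven't moved. The bar has risen about 120 mm. One small nudge will confirm it is at the stop.

>>> apply_moves:
  commands:
    - [1,[0,0,-0.002],[0,0,0]]
    - [1,[0,0,0],[0,0,0]]
    - [1,[0,0,0],[0,0,0]]
    - [1,[0,0,0],[0,0,0]]
    - [1,[0,0,0],[0,0,0]]

```text
time: 7.65
ee_pos: [0.5622, -0.1446, 0.2981]
tcp_rot: [[0.879, 0.477, -0.004], [0.477, -0.879, 0.006], [-0.001, -0.007, -1.0]]
contact_force: [4.9, 5.6, -16.1]
gripper_width: 0.0367
grasp_force: 55.3
```

The nudge raised the pull to 16 N with no further rise, so the head is against the hard stop. The button is still fully in, with the grip at 36.7 mm.

```bash
python3 -c "
from bench import close_job
print(close_job())"
```

```text
the job is handed in; nothing more can be done
None
```

I pushed the pump down to its stop and it came back up. The mast is now at its second stop, with the head held there and the button squeezed; the organiser is shut, nothing else looked moved in the side view, and the job is handed in (no verdict came back).

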